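Refit the return spring of an autosampler drive

ROBOT

A 6-joint arm with a two-finger parallel gripper is mounted at the origin on the work surface. World frame = base frame: x ahead of the robot, y to its left, z up, the work surface at z = 0. Lengths are in m, angles in rad, forces in N, time in s.
With the tool pointing down it reaches from about 0.35 to 0.725 m from the base axis. Payload 6 kg.
Tool frame: the origin (TCP) lies on the front face of the gripper's body, between the roots of the fingers; the fingertips stand arm.finger_overhang ahead of it and the grasp point (between the pads) lies 54 mm ahead of it (arm.finger_overhang is the distance from the TCP to the fingertips, in m); z points along the fingers, y is the line along which they close (so a half turn about z gives the same grasp; the last joint's range is limited). The gripper opens to 85 mm and grips with 20 to 120 N. Pads are 22 mm wide; open, the fingers measure 114 mm over their backs; the gripper's body (76 mm by 85 mm) begins 54 mm behind the grasp point. The pads swing forward as they close: fully open they stand 13 mm farther back than shut.
Start: joints at [1.558, 0.04, 0.085, 0, -1.615, -0.334], TCP at [0.204, 0.564, 0.304] pointing down, gripper open.
Joint ranges: [-2.56, 2.56], [-1.29, 2.01], [-1.08, 1.49], [-3.29, 1.98], [-2.81, -0.18], [-2.99, 2.99]. Speed limits (rad/s): [2.57, 2.57, 3.01, 3.14, 3.14, 3.14].

INTERFACE

Orientations are given as a 3x3 rotation matrix whose columns are the frame's x, y, z axes.
In Python, from workcell import arm gives the robot as it stands. The module is installed in compiled form; this text tells all that it offers.
- The arm moves only by the tool apply_moves, never from a script. Its argument "motion" is one flat list of numbers, 7 for each row, row after row: the closure, from -1 (fully open) to 1 (shut), then the shift along the world's x, y, z in mm, then the turn, a rotation vector about the world's x, y, z in degrees. In form: [hand, tx, ty, tz, wx, wy, wz, hand, tx, ty, tz, wx, wy, wz, ...]. A call has 1 to 20 rows; each row is the pose to reach, as a shift and turn from the pose commanded when the call began; what a row does not reach only later rows make up. A row lasts 1/10 s, in which the tool goes at most 50 mm and 8.59 degrees, less where a joint would pass 70% of its speed; a pose out of reach is approached as far as the arm can. A call with a gripper value outside its range is refused whole. The fingers move at their own pace and stop on an object; "newtons" is the grip in N (left out, the last holds). Time passes only in rows, so rows that repeat a pose let the fingers close. It gives the time, the measured TCP pose, the force, the opening and the grip force at its end, in the units of the state.
- arm.get_obs(): the state, without advancing time (a new reading comes with each control period).
- arm.read_camera(name): name is "scene" or "top" or "wrist"; returns the picture (400x640x3 uint8, red, green, blue); there is no depth.
- arm.get_calibration(name): a dict with "K" (3x3 intrinsics, pixels), "distortion" ([k1, k2, p1, p2, k3] as OpenCV has them; the pictures are not rectified), "world_to_cam" (4x4, takes a point from world to camera coordinates). Camera axes: x right, y up, looking along -z (the intrinsics and any distortion apply to the point x, -y, -z); pixel columns grow to the right and rows downward; lengths in m; the calibration is good to about 2 mm. A picture is of the moment at which its call begins: read the wrist's pose just before it. get_calibration takes no time and is no camera call; for the wrist camera it gives the pose at the moment of the call.
- arm.hand_in(): hands the job in; it is judged then, once.
Trained networks look in the newest picture that a camera, given by its name, has taken for a name from the list of things; names that differ only in an ending like _2 or _b are one class to them, and where a whole thing is asked for, a point or a joint stands for the part that bears it (a point fixed in the world has none). Each returns a list of dicts, best first, with "confidence" (0 to 1); they miss things now and then, are a little off and sometimes report something else, mostly with a low value. They report only what shows in the picture. A call takes as long as a camera call. They do not tell look-alikes from the thing itself.
- arm.look_for(camera, query): "centre" ([x, y, z] in m, in world coordinates, good to about 4 mm: the middle of the surface that is visible of it).
- arm.spot_point(camera, query): "centre" ([x, y, z] in m, in world coordinates, good to about 4 mm: a listed point, or the origin of a listed thing).
The state is a dict: "time_s": time; "joints": joint angles; "joint_velocities": joint speeds; "tau": joint torques, N m; "tool_pos": TCP position; "tcp_rot": TCP orientation; "wrist_force": force on the tool from outside, world axes, zero at the start; "wrist_torque": the same for the moment, N m; "finger_gap": finger opening in m; "grasp_force": force on a finger pad.
Only numpy, scipy, OpenCV 4.12 (cv2) and the standard library are available. Lean on these libraries where they do the work, as an engineer would, in place of code of your own. Each camera call takes 0.05 s, during which the arm holds its last target. There are 200 camera calls.

TASK

Refit the return spring on the autosampler's drive plate: lift it from its cradle, first push the pin at its one end fully down into the hole of the anchor, then stretch the spring and put the eye at its other end over the far post so that it is caught below the post's head, and let go. Feel for the hole gently (never press or pull hard enough to bend anything, no more than about 30 N), do not overstretch the spring, and leave everything else where it is.

Things in the scene. Friction and masses are not known exactly. Their poses are not given: they have to be found in the camera images.
- spring: Tension spring, 12 mm coil, 80 g, black block at each end. Origin on the coil's axis above the pin; x along the axis to the eye, z up, pin down, as it lies in the cradle (axis 40 mm above table, end blocks overhanging). Slack, pin to eye centre 130 mm. It stays straight and only stretches along x. Pin block: 22 mm along x centred on the pin, 12 mm wide, 8 mm below to 24 mm above the axis.
- pin_tip (a point): Foot of the steel pin (6 mm diameter, slightly chamfered foot), 24 mm below the coil's axis; the pin reaches 16 mm below its block.
- pin_grip (a point): Middle of the pin-end block, 16 mm above the coil's axis straight above the pin: place to pinch it across its 12 mm width (spring y) from above.
- eye (a point): Centre of the eye at the other end: a flat steel ring whose hole is upright, 16 mm inside and 24 mm outside diameter, 6 mm thick, centred on the coil's axis.
- eye_grip (a point): Middle of the eye-end block (24 mm along x, 12 mm wide, from 6 mm below to 24 mm above the axis), 24 mm from the eye's centre towards the pin, 16 mm above the axis: place to pinch it across its width from above.
- spring_stretch (a joint): Stretch of the spring in m, 0 when slack, at most 0.070. It pulls with 4 N plus 250 N per m of stretch. Stretched beyond 0.055 it is spoiled.
- plate: Drive plate, aluminium, 250 x 70 x 8 mm, fixed to the table. Origin under its centre; x runs from the anchor (middle 80 mm to -x) to the post (84 mm to +x). A grey rest, 16 mm along x, 30 mm wide, stands 4 mm to -x of the middle, its flat top 47.5 mm above the table: with the pin home, the released spring lies about level on it, its axis 54 mm above the table.
- anchor: Grey channel 78 x 50 mm fixed on the plate, axes as the plate's, origin at its foot under the middle of its outer (-x) end, 8 mm above the table. Holds a steel insert, 54 x 40 x 20 mm, flat top 38 mm above this origin, with one upright hole, 9 mm wide, slight chamfer, 20 mm deep. The insert was set by hand: the hole lies 28 to 50 mm from the outer end along x, on the centre line (y = 0).
- anchor_edge (a point): Point on the centre line at the anchor's outer (-x) end, at the height of the insert's top (46 mm above the table); the hole is 28 to 50 mm from it along the plate's x and does not move.
- post: Steel post on the plate, axes as the plate's, origin on its axis, 8 mm above the table. Foot 16 mm diameter up to 41 mm above this origin, neck 8 mm diameter up to 53.5 mm, head 11 mm diameter up to 59 mm with bevelled top. The eye passes over the head from above and is drawn under it by the spring's pull.
- post_seat (a point): Point on the post's axis on the neck, 46 mm above the post's origin, where the eye's middle comes to lie.
- cradle: Grey plastic cradle fixed to the table, 55 x 44 x 40 mm, with a groove along its x in which the coil lies; origin under its centre, 58 mm along +x from the spring's pin.
- vial1: Small glass vial, 24 mm diameter, 42 mm high, bystander; origin under its centre.
- vial2: Small glass vial like vial1, bystander.
- vial3: Small amber vial like vial1, bystander.
- beaker: Glass beaker, 68 mm diameter, 85 mm high, bystander.
- driver: Screwdriver lying on the table, bystander.
- screw_tray: White open tray 100 x 80 x 25 mm, bystander.
- reagent: Amber bottle, 60 mm diameter, 130 mm high, bystander.
There are look-alikes about, which are no part of the job. There is more than one size of the spring; the job needs the larger.

How it is judged:
By the outcome, as a careful person would: the job done as asked, in the order asked, and still so for the second after the job is handed in, with the robot touching nothing.
It also fails if it takes over 72 s, if anything falls off the work surface, if the arm or the gripper's body presses on something with over 40 N, if the wrist force passes 120 N, or if a joint passes its speed limit or range.

## Working session

There is one attempt and no reset: what is moved stays moved. The work goes in short steps, Python scripts to look and compute and a tool call to move; the robot and the scene stay as the last step left them, time stands still between calls to the robot, and variables do not carry over. Pictures are saved under pics/ and viewed, at most 10 in all, crops included, and the job is handed in when it is done.

Besides the shell and the picture viewer there is one more tool, called after "Emit:" by a JSON object that holds its "api" and its "payload". apply_moves: Moves the arm, as the interface text tells. Its arguments: {"type":"object","properties":{"motion":{"type":"array","items":{"type":"number"}},"newtons":{"type":"number"}},"required":["motion"]}

```bash
mkdir -p pics; cat > h.py <<'E'
import numpy as np,cv2
from workcell import arm
def cam(n):
    c=arm.get_calibration(n);return np.array(c["K"],float),np.array(c["distortion"],float),np.array(c["world_to_cam"],float)
F=np.diag([1.,-1,-1])
def proj(n,P,c=None):
    K,d,T=c or cam(n);P=np.atleast_2d(P).astype(float)
    X=(P@T[:3,:3].T+T[:3,3])@F
    return cv2.projectPoints(X,np.zeros(3),np.zeros(3),K,d)[0].reshape(-1,2)
def unproj(n,uv,z,c=None):
    K,d,T=c or cam(n)
    q=cv2.undistortPoints(np.array(uv,float).reshape(-1,1,2),K,d).reshape(-1,2)
    r=np.c_[q,np.ones(len(q))]@F@T[:3,:3];o=-T[:3,:3].T@T[:3,3]
    return o+r*((z-o[2])/r[:,2])[:,None]
def shot(n,f):
    im=arm.read_camera(n);cv2.imwrite("pics/"+f,im[:,:,::-1]);return im
E
python3 - <<'E'
from h import *
shot("top","t0.png");
for q in ["spring","pin_grip","eye_grip","eye","pin_tip","plate","anchor","anchor_edge","post","post_seat","cradle"]:
    print(q,[(np.round(r["centre"],3).tolist(),round(r["confidence"],2),proj("top",r["centre"]).round().tolist()[0]) for r in arm.spot_point("top",q)])
shot("scene","s0.png")
for q in ["spring","pin_grip","eye","anchor_edge","post_seat","cradle"]:
    print(q,[(np.round(r["centre"],3).tolist(),round(r["confidence"],2),proj("scene",r["centre"]).round().tolist()[0]) for r in arm.spot_point("scene",q)])
o=arm.get_obs();print(o["tool_pos"],o["tcp_rot"],o["finger_gap"],arm.finger_overhang,o["time_s"])
a=cv2.imread("pics/t0.png");b=cv2.imread("pics/s0.png")
E
```

```text
spring [([0.6, -0.132, 0.004], 0.59, [365.0, 226.0]), ([0.654, -0.012, 0.038], 0.52, [317.0, 202.0])]
pin_grip [([0.657, -0.006, 0.055], 0.86, [314.0, 200.0]), ([0.596, -0.121, 0.002], 0.56, [360.0, 228.0])]
eye_grip [([0.627, 0.091, 0.057], 0.44, [273.0, 212.0]), ([0.657, -0.085, 0.007], 0.41, [346.0, 203.0])]
eye [([0.623, 0.118, 0.04], 0.65, [262.0, 214.0]), ([0.676, -0.083, 0.007], 0.52, [345.0, 196.0]), ([0.78, 0.2, -0.001], 0.37, [233.0, 155.0])]
pin_tip [([0.656, -0.008, 0.019], 0.73, [315.0, 203.0]), ([0.608, -0.142, 0.004], 0.72, [369.0, 223.0]), ([0.644, 0.045, -0.002], 0.67, [293.0, 208.0])]
plate [([0.464, 0.055, 0.002], 0.73, [288.0, 282.0])]
anchor [([0.432, -0.056, 0.011], 0.68, [334.0, 296.0])]
anchor_edge [([0.428, -0.059, 0.047], 0.59, [336.0, 299.0]), ([0.578, -0.258, -0.0], 0.57, [415.0, 236.0])]
post [([0.494, 0.132, 0.01], 0.55, [256.0, 269.0])]
post_seat [([0.497, 0.136, 0.058], 0.47, [252.0, 268.0])]
cradle [([0.64, 0.048, -0.004], 0.91, [292.0, 210.0]), ([0.578, -0.258, 0.002], 0.42, [415.0, 236.0])]
spring [([0.653, -0.007, 0.045], 0.98, [313.0, 214.0]), ([0.602, -0.127, 0.009], 0.76, [265.0, 202.0]), ([0.778, 0.2, -0.004], 0.49, [406.0, 285.0])]
pin_grip [([0.661, -0.01, 0.056], 0.94, [311.0, 214.0]), ([0.594, -0.123, 0.004], 0.55, [267.0, 201.0])]
eye [([0.654, -0.009, 0.046], 0.74, [312.0, 214.0]), ([0.62, 0.119, 0.04], 0.54, [372.0, 209.0]), ([0.678, -0.088, 0.007], 0.47, [276.0, 230.0])]
anchor_edge [([0.428, -0.056, 0.043], 0.63, [305.0, 142.0])]
post_seat [([0.492, 0.132, 0.052], 0.49, [381.0, 164.0])]
cradle [([0.64, 0.053, -0.005], 0.77, [341.0, 226.0])]
[0.20390768 0.56426159 0.30384379] [[ 9.40463506e-01 -3.39894680e-01  3.66836794e-06]
 [-3.39894677e-01 -9.40463497e-01 -1.37503855e-04]
 [ 5.01867951e-05  1.28070499e-04 -9.99999991e-01]] 0.08499126746186685 0.0726 0.95
```

View pics/t0.png

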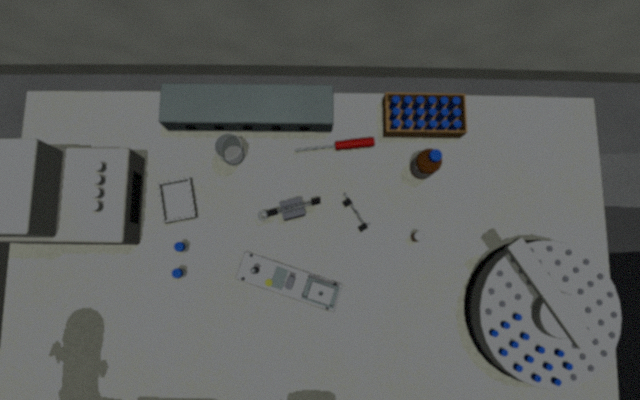

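View pics/s0.png

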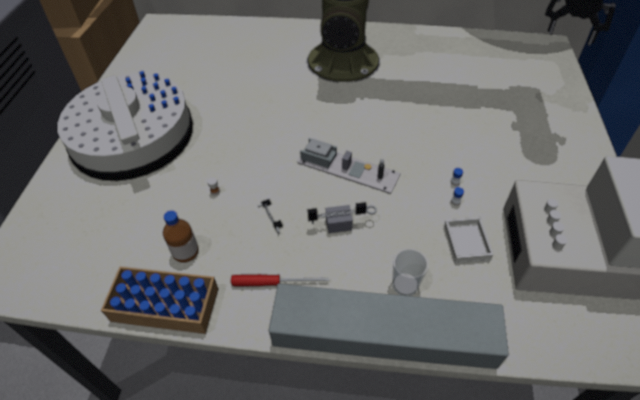

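The likely mix-up is between the spring in the cradle (top px 290,208; end blocks at 315,201 and 268,213) and the smaller one lying on the table (top px 355,213). The third "eye" hit at 233,155 is the beaker. I'm taking the cradle one: axis at 40 mm height and about 130 mm from pin to eye. I'll check this close up.

Emit:
{"api": "apply_moves", "payload": {"motion": [-1, 346, -524, 30, 0, 0, -55, -1, 346, -524, 30, 0, 0, -55, -1, 346, -524, 30, 0, 0, -55, -1, 346, -524, 30, 0, 0, -55, -1, 346, -524, 30, 0, 0, -55, -1, 346, -524, 30, 0, 0, -55, -1, 346, -524, 30, 0, 0, -55, -1, 346, -524, 30, 0, 0, -55, -1, 346, -524, 30, 0, 0, -55, -1, 346, -524, 30, 0, 0, -55, -1, 346, -524, 30, 0, 0, -55, -1, 346, -524, 30, 0, 0, -55, -1, 346, -524, 30, 0, 0, -55, -1, 346, -524, 30, 0, 0, -55, -1, 346, -524, 30, 0, 0, -55, -1, 346, -524, 30, 0, 0, -55, -1, 346, -524, 30, 0, 0, -55]}}

```text
time_s: 2.65
tool_pos: [0.5495, 0.0412, 0.3341]
tcp_rot: [[0.262, -0.965, 0.0], [-0.965, -0.262, 0.0], [-0.0, -0.0, -1.0]]
wrist_force: [0.2, 0.6, 0.5]
finger_gap: 0.0853
grasp_force: 0.0
```

```bash
python3 - <<'E'
from h import *
c=cam("wrist");im=shot("wrist","w0.png")
print("cam at",-c[2][:3,:3].T@c[2][:3,3])
for q in ["spring","pin_grip","eye_grip","eye","plate","anchor_edge","post","post_seat","cradle"]:
    print(q,[(np.round(r["centre"],4).tolist(),round(r["confidence"],2),proj("wrist",r["centre"]).round().tolist()[0]) for r in arm.spot_point("wrist",q)])
o=arm.get_obs();print(o["tool_pos"],np.degrees(np.arctan2(*np.array(o["tcp_rot"])[[1,0],0])),o["time_s"],o["joints"])
E
```

```text
cam at [ 0.56996186 -0.03812183  0.4049931 ]
spring [([0.6558, -0.0085, 0.0386], 0.64, [230.0, 77.0])]
pin_grip [([0.6541, -0.0059, 0.0568], 0.86, [227.0, 81.0])]
eye_grip [([0.629, 0.0913, 0.0533], 0.76, [234.0, 182.0]), ([0.6572, -0.0842, 0.0095], 0.49, [250.0, 0.0])]
eye [([0.6225, 0.1167, 0.0372], 0.76, [239.0, 201.0])]
plate [([0.6298, 0.0936, 0.0522], 0.72, [233.0, 184.0]), ([0.4656, 0.0546, 0.0028], 0.63, [388.0, 175.0]), ([0.6218, 0.1173, 0.0395], 0.26, [239.0, 202.0])]
anchor_edge [([0.427, -0.0574, 0.045], 0.67, [468.0, 91.0])]
post [([0.4954, 0.1336, 0.0099], 0.75, [345.0, 231.0])]
post_seat [([0.4934, 0.1365, 0.0529], 0.71, [348.0, 251.0]), ([0.7776, 0.1978, 0.0001], 0.25, [112.0, 219.0])]
cradle [([0.6403, 0.046, 0.0011], 0.87, [243.0, 129.0])]
[0.54988215 0.0403108  0.33384287] -74.86548021484134 3.15 [ 4.37584566e-01 -8.36077685e-02  1.74686426e-02  5.51738796e-06
 -1.67200739e+00 -1.73436809e-01]
```

View pics/w0.png

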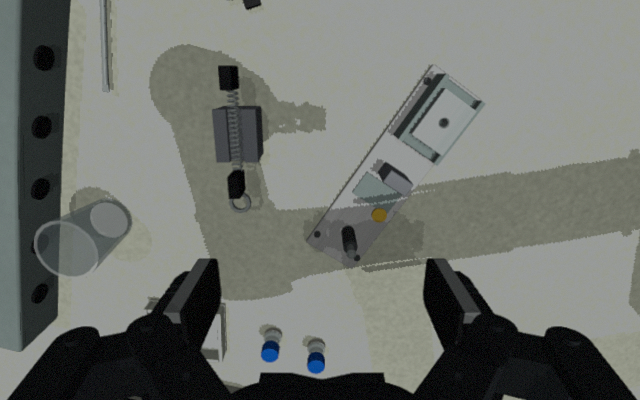

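The wrist view shows the cradle spring with its pin block at (228,78), eye block at (236,184) and ring at (240,203). The insert hole is at about (444,123) and the post at about (350,240). I'll take one close crop to confirm the choice and refine the pixels.

```bash
python3 - <<'E'
from h import *
a=cv2.imread("pics/w0.png")
f=lambda x0,y0:cv2.resize(a[y0:y0+160,x0:x0+110],None,fx=3.5,fy=3.5,interpolation=cv2.INTER_CUBIC)
L=f(190,60);R=f(390,60)
P=a[215:275,310:390];cv2.imwrite("pics/c0.png",np.hstack([L,R]))
g=cv2.cvtColor(a,cv2.COLOR_BGR2GRAY).astype(float)
def cen(x0,y0,x1,y1,t):
    m=(g[y0:y1,x0:x1]<t).astype(np.uint8);n,l,s,c=cv2.connectedComponentsWithStats(m);i=1+np.argmax(s[1:,4]);print(s[i]+[x0,y0,0,0,0],c[i]+[x0,y0]);return c[i]+[x0,y0]
pb=cen(205,55,250,100,40);eb=cen(215,160,255,205,40);h=cen(433,112,456,134,110)
print("hole",unproj("wrist",h,.046),unproj("wrist",pb,.06),unproj("wrist",eb,.06))
E
```

```text
[218  66  21  24 441] [228.12244898  77.33333333]
[228 170  17  29 414] [236.04830918 183.88405797]
[439 118  10  10  81] [443.5308642  122.44444444]
hole [[ 0.44012579 -0.02279762  0.046     ]] [[ 0.65248201 -0.0103325   0.06      ]] [[0.62576265 0.08953728 0.06      ]]
```

View pics/c0.png

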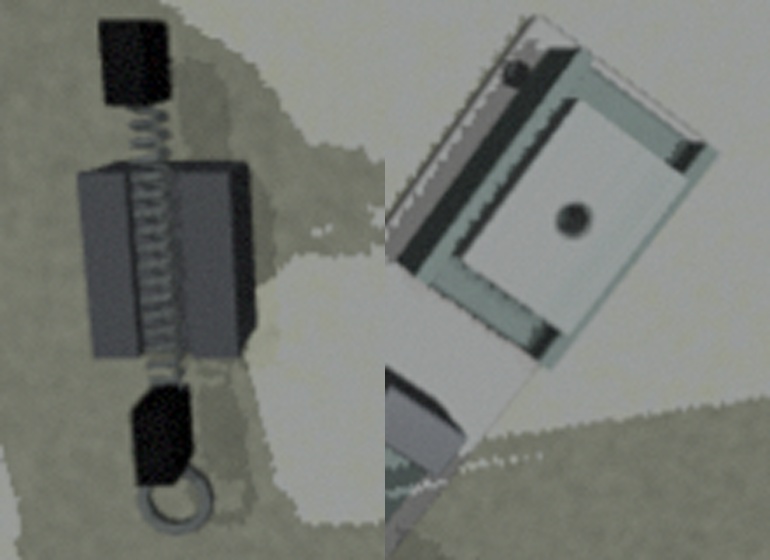

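The crop confirms it: two black blocks, a ring eye and a 12 mm coil in the grey cradle. The hole at z=0.046 comes out at (0.440,-0.023), 37 mm from the edge, which is within the given range. Next I'll hover above the pin block.

Emit:
{"api": "apply_moves", "payload": {"motion": [-1, 105, -48, -50, 0, 0, -0.6, -1, 105, -48, -100, 0, 0, -0.6, -1, 105, -48, -154, 0, 0, -0.6, -1, 105, -48, -154, 0, 0, -0.6, -1, 105, -48, -154, 0, 0, -0.6, -1, 105, -48, -154, 0, 0, -0.6]}}

```text
time_s: 3.75
tool_pos: [0.6547, -0.0082, 0.1788]
tcp_rot: [[0.25, -0.968, -0.003], [-0.968, -0.25, -0.002], [0.001, 0.003, -1.0]]
wrist_force: [-0.7, -1.2, 1.6]
finger_gap: 0.0852
grasp_force: 0.0
```

```bash
python3 - <<'E'
from h import *
im=shot("wrist","w1.png");o=arm.get_obs();print(o["tool_pos"],o["time_s"])
for q in ["pin_grip","eye_grip","eye","anchor_edge"]:
    print(q,[(np.round(r["centre"],4).tolist(),round(r["confidence"],2),proj("wrist",r["centre"]).round().tolist()[0]) for r in arm.spot_point("wrist",q)])
R=np.array(o["tcp_rot"]);p=np.array(o["tool_pos"])
print("grasp line",proj("wrist",[p+R@[0,0,.115],p+R@[0,0,.105]]))
E
```

```text
[ 0.65537961 -0.00782361  0.1816819 ] 3.8
pin_grip [([0.5929, -0.1208, 0.0052], 0.82, [458.0, 52.0]), ([0.6506, -0.0093, 0.0578], 0.75, [330.0, 215.0])]
eye_grip [([0.625, 0.0921, 0.0551], 0.97, [328.0, 351.0]), ([0.6579, -0.0826, 0.0077], 0.73, [347.0, 84.0])]
eye [([0.6203, 0.1185, 0.0383], 0.88, [325.0, 362.0]), ([0.6776, -0.0883, 0.0088], 0.68, [321.0, 67.0])]
anchor_edge []
grasp line [[321.399995   220.18914737]
 [321.30413118 227.56128116]]
```

View pics/w1.png

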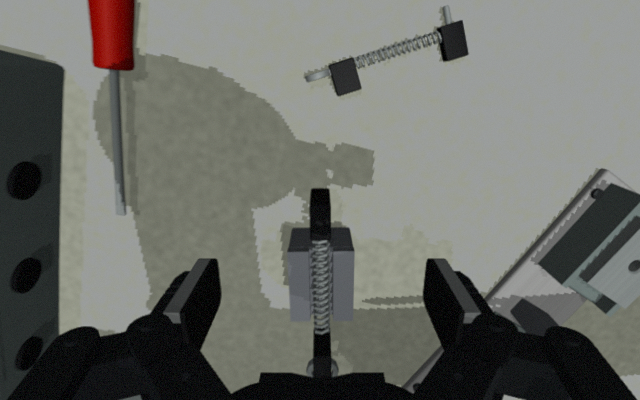

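```bash
python3 - <<'E'
from h import *
a=cv2.imread("pics/w1.png");g=cv2.cvtColor(a,cv2.COLOR_BGR2GRAY)
print("col profile u=321",[(v,int(g[v,316:326].mean())) for v in range(180,250,2)])
d=np.array([-.25,.968,0]);p=np.array([.655,-.008,0])
for n,s,z in [("out top",-.011,.064),("out bot",-.011,.032),("in top",.011,.064),("eye out",.142,.04)]:
    print(n,proj("wrist",p+d*s+[0,0,z]))
cv2.imwrite("pics/c1.png",cv2.resize(a[170:300,260:390],None,fx=4.5,fy=4.5,interpolation=cv2.INTER_CUBIC))
E
```

```text
col profile u=321 [(180, 116), (182, 117), (184, 117), (186, 116), (188, 63), (190, 3), (192, 5), (194, 6), (196, 6), (198, 6), (200, 8), (202, 7), (204, 8), (206, 12), (208, 12), (210, 13), (212, 13), (214, 11), (216, 13), (218, 12), (220, 17), (222, 21), (224, 21), (226, 12), (228, 11), (230, 14), (232, 12), (234, 17), (236, 24), (238, 21), (240, 70), (242, 122), (244, 64), (246, 92), (248, 109)]
out top [[322.48277367 200.52897652]]
out bot [[322.67199216 183.47578194]]
in top [[322.4157898  235.75865004]]
eye out [[322.24307577 375.24378255]]
```

View pics/c1.png

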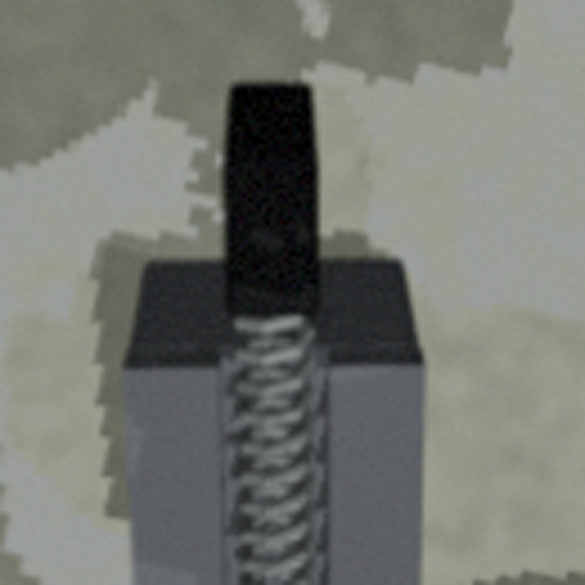

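The pin block sits about 2.5 mm further along the spring's +x than assumed; laterally it lines up with the fingers. Descending and pinching.

Emit:
{"api": "apply_moves", "payload": {"motion": [-1, -1, 2, -25, 0, 0, 0, -0.5, -1, 2, -50, 0, 0, 0, -0.2, -1, 2, -67, 0, 0, 0, 0.1, -1, 2, -67, 0, 0, 0, 0.5, -1, 2, -67, 0, 0, 0, 1, -1, 2, -67, 0, 0, 0, 1, -1, 2, -67, 0, 0, 0, 1, -1, 2, -67, 0, 0, 0, 1, -1, 2, -67, 0, 0, 0], "newtons": 60}}

```text
time_s: 4.9
tool_pos: [0.6548, -0.0056, 0.1153]
tcp_rot: [[0.251, -0.968, 0.003], [-0.968, -0.251, 0.0], [0.001, -0.003, -1.0]]
wrist_force: [-1.2, 0.6, 6.9]
finger_gap: 0.0105
grasp_force: 61.8
```

Emit:
{"api": "apply_moves", "payload": {"motion": [1, 0, 0, 15, 0, 0, 0, 1, 0, 0, 40, 0, 0, 0, 1, 0, 0, 70, 0, 0, 0, 1, 0, 0, 90, 0, 0, 0, 1, 0, 0, 90, 0, 0, 0, 1, 0, 0, 90, 0, 0, 0]}}

```text
time_s: 5.5
tool_pos: [0.6539, -0.0056, 0.2033]
tcp_rot: [[0.251, -0.968, 0.001], [-0.968, -0.251, 0.001], [-0.001, -0.001, -1.0]]
wrist_force: [-0.5, 0.0, -0.8]
finger_gap: 0.0107
grasp_force: 61.0
```

```bash
python3 - <<'E'
from h import *
im=shot("wrist","w2.png");o=arm.get_obs();print(o["tool_pos"],o["time_s"],o["wrist_force"],o["wrist_torque"],o["finger_gap"])
for q in ["pin_grip","eye_grip","eye","pin_tip"]:
    print(q,[(np.round(r["centre"],4).tolist(),round(r["confidence"],2),proj("wrist",r["centre"]).round().tolist()[0]) for r in arm.spot_point("wrist",q)])
E
```

```text
[ 0.65353177 -0.00568363  0.20206836] 5.55 [ 0.29033981  0.54832885 -2.07417317] [-0.01321239 -0.05064225 -0.05986791] 0.010470107160017008
pin_grip [([0.6519, -0.0087, 0.1451], 0.86, [325.0, 275.0]), ([0.5932, -0.1219, 0.0047], 0.86, [444.0, 47.0]), ([0.803, -0.0626, 0.0008], 0.57, [139.0, 56.0])]
eye_grip [([0.6593, -0.0875, 0.0082], 0.86, [341.0, 72.0]), ([0.4933, 0.1338, 0.007], 0.67, [448.0, 358.0])]
eye [([0.6797, -0.0845, 0.006], 0.85, [312.0, 69.0])]
pin_tip [([0.6083, -0.1413, 0.0009], 0.78, [432.0, 13.0]), ([0.6585, -0.0078, 0.1066], 0.62, [311.0, 232.0])]
```

View pics/w2.png

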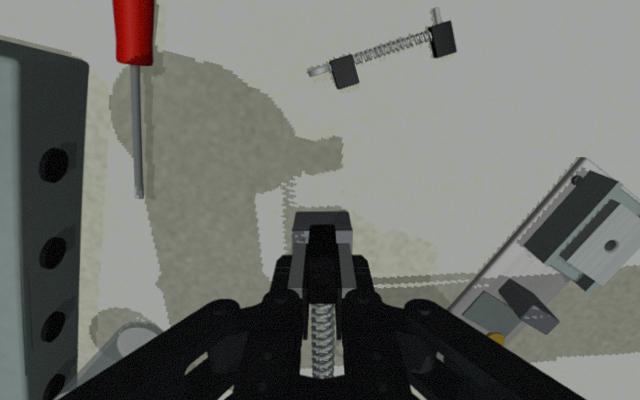

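The block is held between the pads (px 322,270) and the spring is off the cradle. The plate axis is about 70.8° (edge to post 203 mm, as it should be), so I'll turn -33.7° and hover over the hole.

Emit:
{"api": "apply_moves", "payload": {"motion": [1, -40, -3, 0, 0, 0, -6.7, 1, -85, -7, 0, 0, 0, -13.5, 1, -130, -10, 0, 0, 0, -20.2, 1, -175, -14, 0, 0, 0, -27, 1, -214, -17, 0, 0, 0, -33.7, 1, -214, -17, -20, 0, 0, -33.7, 1, -214, -17, -42, 0, 0, -33.7, 1, -214, -17, -42, 0, 0, -33.7, 1, -214, -17, -42, 0, 0, -33.7, 1, -214, -17, -42, 0, 0, -33.7, 1, -214, -17, -42, 0, 0, -33.7]}}

```text
time_s: 6.85
tool_pos: [0.4405, -0.0226, 0.1618]
tcp_rot: [[-0.328, -0.945, 0.001], [-0.945, 0.328, 0.0], [-0.0, -0.001, -1.0]]
wrist_force: [-0.0, -0.5, -1.0]
finger_gap: 0.0105
grasp_force: 60.9
```

```bash
python3 - <<'E'
from h import *
im=shot("wrist","w3.png");o=arm.get_obs();print(o["tool_pos"],o["tcp_rot"],o["time_s"],o["wrist_force"],o["wrist_torque"],o["finger_gap"])
for q in ["pin_grip","anchor_edge","pin_tip"]:
    print(q,[(np.round(r["centre"],4).tolist(),round(r["confidence"],2),proj("wrist",r["centre"]).round().tolist()[0]) for r in arm.spot_point("wrist",q)])
p=np.array(o["tool_pos"])
print("tip guess",proj("wrist",p-[0,0,.098]),"hole",proj("wrist",[.440,-.023,.046]))
a=cv2.imread("pics/w3.png");cv2.imwrite("pics/c3.png",cv2.resize(a[150:350,210:430],None,fx=3,fy=3,interpolation=cv2.INTER_CUBIC))
shot("scene","s3.png")
E
```

```text
[ 0.44036565 -0.02265267  0.16160627] [[-3.28452123e-01 -9.44520362e-01  6.99639864e-04]
 [-9.44520574e-01  3.28452249e-01  7.01451503e-05]
 [-2.96051809e-04 -6.37784923e-04 -9.99999753e-01]] 6.9 [ 0.25733847  0.19518492 -1.57713105] [-0.09428843 -0.03670876 -0.01370454] 0.010502908072602029
pin_grip [([0.5947, -0.1227, 0.0041], 0.82, [48.0, 135.0]), ([0.437, -0.0263, 0.0998], 0.77, [324.0, 265.0])]
anchor_edge [([0.4268, -0.0555, 0.0463], 0.77, [324.0, 162.0])]
pin_tip [([0.6102, -0.1412, -0.0007], 0.85, [18.0, 115.0]), ([0.4396, -0.0286, 0.0599], 0.71, [317.0, 224.0]), ([0.4667, 0.0556, 0.0031], 0.22, [322.0, 300.0])]
tip guess [[319.8200163  236.92746764]] hole [[320.4028935  222.40724938]]
```

View pics/c3.png

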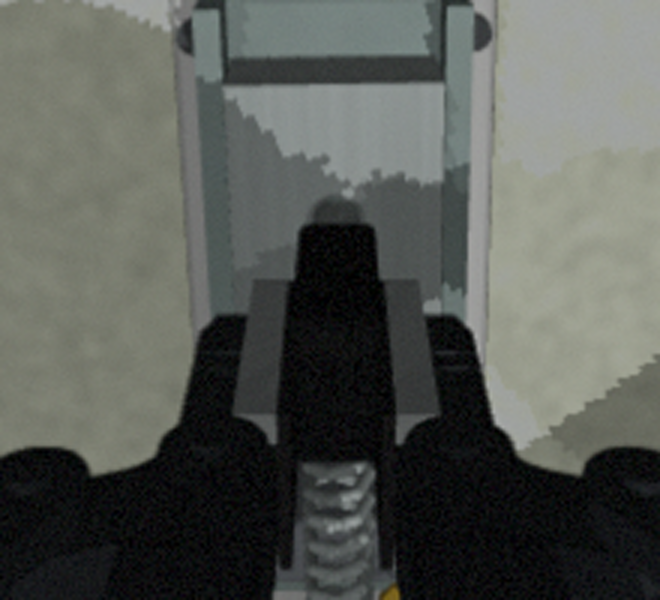

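The insert hole's rear rim shows just above the held block's lower edge (full px ~(322,216), block edge at row 225). It lines up laterally within about 0.5 mm. I'll quantify the offset along the axis.

```bash
python3 - <<'E'
from h import *
o=arm.get_obs();p=np.array(o["tool_pos"]);d=np.array([.3285,.9445,0]);l=np.array([-.9445,.3285,0])
a=cv2.imread("pics/w3.png");g=cv2.cvtColor(a,cv2.COLOR_BGR2GRAY).astype(int)
for v in (172,180,190,200,212,216,218,220,222,224,228): print(v,g[v,268:380:2].tolist())
print("colm",[(v,int(g[v,319:326].mean())) for v in range(205,236)])
for dz in (.073,.075): 
  for x in (-.011,): print("block bot edge",dz,proj("wrist",p+d*x-[0,0,dz+.008]),"+y side",proj("wrist",p+d*x+l*.006-[0,0,dz+.008]),proj("wrist",p+d*x-l*.006-[0,0,dz+.008]))
for x in (-.0045,-.005,0): print("hole",x,proj("wrist",np.array([.440,-.023,.046])+d*x))
for s in (.02,-.02): print("insert end corners(28..50 model n/a) edge",proj("wrist",np.array([.4275,-.0575,.046])+l*s))
print(unproj("wrist",[[322.5,216.5],[322.5,178]],.046))
E
```

```text
172 [98, 112, 115, 117, 124, 126, 124, 124, 65, 54, 55, 57, 56, 56, 59, 54, 55, 55, 57, 55, 53, 55, 55, 56, 57, 59, 60, 52, 56, 54, 56, 55, 53, 56, 57, 57, 58, 57, 54, 52, 59, 55, 59, 59, 51, 80, 126, 129, 126, 127, 152, 157, 156, 128, 158, 160]
180 [104, 106, 117, 115, 90, 85, 85, 85, 109, 141, 143, 143, 140, 139, 143, 147, 146, 143, 146, 145, 144, 142, 143, 147, 145, 142, 148, 148, 146, 143, 144, 147, 146, 146, 147, 146, 146, 146, 144, 144, 141, 147, 148, 145, 147, 105, 119, 127, 125, 126, 153, 155, 153, 126, 155, 161]
190 [126, 102, 116, 115, 90, 84, 86, 86, 80, 96, 98, 99, 95, 97, 140, 142, 145, 142, 143, 146, 144, 143, 141, 144, 143, 144, 144, 147, 145, 144, 141, 147, 144, 145, 144, 145, 143, 143, 145, 143, 143, 144, 146, 143, 146, 106, 116, 124, 123, 124, 155, 156, 149, 118, 158, 159]
200 [122, 103, 115, 114, 104, 85, 88, 85, 85, 90, 99, 100, 96, 100, 101, 97, 101, 95, 140, 143, 143, 124, 141, 144, 144, 142, 145, 144, 145, 140, 141, 144, 144, 145, 143, 141, 142, 139, 140, 141, 140, 141, 145, 142, 144, 103, 114, 126, 123, 133, 157, 157, 144, 132, 161, 159]
212 [127, 113, 108, 11
[... 1916 characters left out ...]
 34), (225, 11), (226, 6), (227, 10), (228, 4), (229, 7), (230, 5), (231, 6), (232, 7), (233, 8), (234, 5), (235, 9)]
block bot edge 0.073 [[320.06964264 231.07799313]] +y side [[332.94194764 231.07569986]] [[307.19863963 231.07623739]]
block bot edge 0.075 [[320.09042282 229.26121702]] +y side [[332.81864354 229.25897272]] [[307.36346904 229.25967727]]
hole -0.0045 [[320.27292491 215.18579837]]
hole -0.005 [[320.27144082 214.36192235]]
hole 0 [[320.28619852 222.54072268]]
insert end corners(28..50 model n/a) edge [[358.57782189 159.31220031]]
insert end corners(28..50 model n/a) edge [[283.55289832 159.33108962]]
[[ 0.43760274 -0.02608427  0.046     ]
 [ 0.43018807 -0.04742651  0.046     ]]
```

```bash
python3 - <<'E'
from h import *
o=arm.get_obs();p=np.array(o["tool_pos"]);d=np.array([.3285,.9445,0])
arm.read_camera("top")
for c in ("scene","top"):
  for q in ["eye","eye_grip","pin_grip","pin_tip","post_seat"]:
    print(c,q,[(np.round(r["centre"],4).tolist(),round(r["confidence"],2),proj(c,r["centre"]).round().tolist()[0]) for r in arm.spot_point(c,q)][:3])
print("expected eye level",p+d*.13-[0,0,.074],proj("scene",[p+d*.13-[0,0,.074],p+d*.13-[0,0,.089],p-[0,0,.098]]))
a=cv2.imread("pics/s3.png");b=cv2.imread("pics/w2.png")
cv2.imwrite("pics/c4.png",np.vstack([cv2.resize(a[100:220,280:420],None,fx=5,fy=5,interpolation=cv2.INTER_CUBIC)]))
E
```

```text
scene eye [([0.6777, -0.0875, 0.0079], 0.67, [276.0, 230.0]), ([0.4822, 0.0989, 0.0861], 0.47, [368.0, 149.0])]
scene eye_grip [([0.4755, 0.073, 0.1055], 0.56, [357.0, 140.0]), ([0.6573, -0.0835, 0.0079], 0.52, [279.0, 223.0]), ([0.4285, -0.0597, 0.045], 0.32, [304.0, 141.0])]
scene pin_grip [([0.4405, -0.0278, 0.1031], 0.78, [315.0, 128.0]), ([0.483, 0.3114, 0.0006], 0.7, [453.0, 181.0]), ([0.5956, -0.1243, 0.0056], 0.61, [267.0, 201.0])]
scene pin_tip [([0.4389, -0.0249, 0.0608], 0.79, [317.0, 141.0]), ([0.6058, -0.1459, 0.0025], 0.5, [257.0, 205.0])]
scene post_seat [([0.4394, -0.0215, 0.0606], 0.63, [318.0, 141.0])]
top eye [([0.4803, 0.0983, 0.086], 0.51, [267.0, 276.0]), ([0.6755, -0.0834, 0.0051], 0.48, [345.0, 196.0]), ([0.491, 0.1336, 0.0129], 0.37, [255.0, 270.0])]
top eye_grip [([0.4918, 0.1361, 0.0095], 0.71, [255.0, 270.0]), ([0.6561, -0.0874, 0.0051], 0.68, [347.0, 204.0]), ([0.4726, 0.0749, 0.0996], 0.52, [277.0, 279.0])]
top pin_grip [([0.5949, -0.1213, 0.0026], 0.68, [360.0, 228.0])]
top pin_tip [([0.6106, -0.1422, 0.0035], 0.6, [369.0, 222.0]), ([0.4635, 0.0548, -0.0021], 0.34, [288.0, 282.0])]
top post_seat [([0.4927, 0.1338, 0.056], 0.53, [253.0, 270.0])]
expected eye level [0.48274036 0.10008189 0.08703135] [[368.13220714 148.96176191]
 [367.74221155 153.62135659]
 [317.76105896 140.2364598 ]]
```

View pics/c4.png

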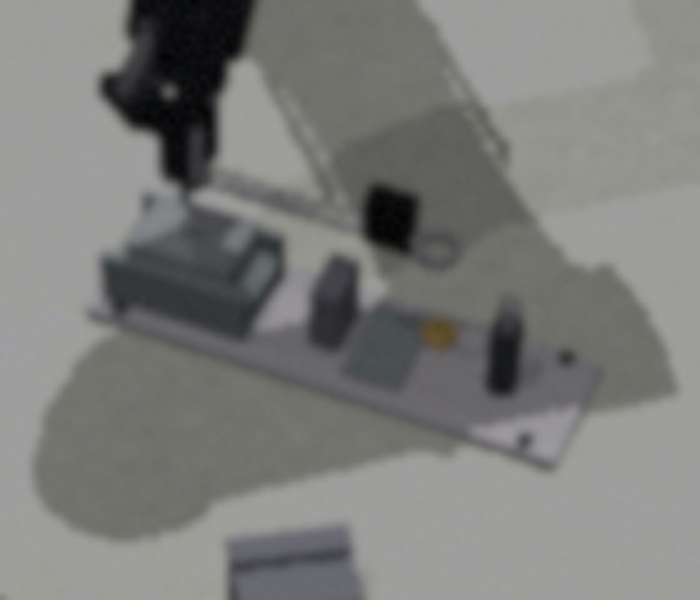

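The spring hangs level (eye at z≈0.086). Relative to the TCP, the pin sits about 2.5 mm back along the axis. I'm correcting by (+0.9,+2.3) mm and lowering to feel for the hole.

Emit:
{"api": "apply_moves", "payload": {"motion": [1, 0.9, 2.3, -5, 0, 0, 0, 1, 0.9, 2.3, -10, 0, 0, 0, 1, 0.9, 2.3, -14, 0, 0, 0, 1, 0.9, 2.3, -16, 0, 0, 0, 1, 0.9, 2.3, -17, 0, 0, 0, 1, 0.9, 2.3, -18, 0, 0, 0, 1, 0.9, 2.3, -18.5, 0, 0, 0, 1, 0.9, 2.3, -18.5, 0, 0, 0]}}

```text
time_s: 8.45
tool_pos: [0.4408, -0.0204, 0.1424]
tcp_rot: [[-0.328, -0.945, -0.0], [-0.945, 0.328, 0.0], [-0.0, 0.0, -1.0]]
wrist_force: [1.0, -0.9, -1.3]
finger_gap: 0.0106
grasp_force: 60.9
```

Emit:
{"api": "apply_moves", "payload": {"motion": [1, 0, 0, -1, 0, 0, 0, 1, 0, 0, -2, 0, 0, 0, 1, 0, 0, -3, 0, 0, 0, 1, 0, 0, -4, 0, 0, 0, 1, 0, 0, -4, 0, 0, 0]}}

```text
time_s: 8.95
tool_pos: [0.4407, -0.0204, 0.1382]
tcp_rot: [[-0.328, -0.945, -0.0], [-0.945, 0.328, -0.0], [0.0, 0.0, -1.0]]
wrist_force: [-0.9, -0.3, -0.5]
finger_gap: 0.0104
grasp_force: 60.9
```

Emit:
{"api": "apply_moves", "payload": {"motion": [1, 0, 0, -1.5, 0, 0, 0, 1, 0, 0, -3, 0, 0, 0, 1, 0, 0, -4.5, 0, 0, 0, 1, 0, 0, -6, 0, 0, 0, 1, 0, 0, -7.5, 0, 0, 0, 1, 0, 0, -8.5, 0, 0, 0, 1, 0, 0, -8.5, 0, 0, 0]}}

```text
time_s: 9.65
tool_pos: [0.4408, -0.0205, 0.1298]
tcp_rot: [[-0.328, -0.945, -0.0], [-0.945, 0.328, -0.0], [0.0, 0.0, -1.0]]
wrist_force: [0.1, -0.1, -1.8]
finger_gap: 0.0108
grasp_force: 61.0
```

Emit:
{"api": "apply_moves", "payload": {"motion": [1, 0, 0, -0.5, 0, 0, 0, 1, 0, 0, -1, 0, 0, 0, 1, 0, 0, -1.5, 0, 0, 0, 1, 0, 0, -1.5, 0, 0, 0]}}

```text
time_s: 10.05
tool_pos: [0.4409, -0.0204, 0.1295]
tcp_rot: [[-0.328, -0.945, 0.0], [-0.945, 0.328, -0.0], [0.0, -0.0, -1.0]]
wrist_force: [-4.4, 0.4, 7.7]
finger_gap: 0.0108
grasp_force: 62.0
```

Emit:
{"api": "apply_moves", "payload": {"motion": [1, 0, 0, -0.5, 0, 0, 0, 1, 0, 0, -1, 0, 0, 0, 1, 0, 0, -1, 0, 0, 0]}}

```text
time_s: 10.35
tool_pos: [0.4409, -0.0204, 0.1294]
tcp_rot: [[-0.328, -0.945, 0.001], [-0.945, 0.328, -0.0], [0.0, -0.001, -1.0]]
wrist_force: [-7.9, 1.0, 11.9]
finger_gap: 0.0107
grasp_force: 62.8
```

```bash
python3 - <<'E'
from h import *
o=arm.get_obs();print(o["tool_pos"],o["wrist_force"],o["wrist_torque"],o["time_s"])
arm.read_camera("scene");arm.read_camera("top")
for c in ("scene","top"):
  for q in ["eye","eye_grip","post_seat","pin_grip"]:
    print(c,q,[(np.round(r["centre"],4).tolist(),round(r["confidence"],2),proj(c,r["centre"]).round().tolist()[0]) for r in arm.spot_point(c,q)][:3])
E
```

```text
[ 0.44094012 -0.02043455  0.12942326] [-7.88297077  0.95204888 11.89704701] [0.58914506 2.88519081 0.02163403] 10.35
scene eye [([0.6801, -0.0877, 0.0039], 0.56, [276.0, 232.0]), ([0.4829, 0.1002, 0.0564], 0.46, [367.0, 158.0])]
scene eye_grip [([0.4745, 0.0719, 0.0753], 0.66, [356.0, 149.0]), ([0.6599, -0.0798, 0.0062], 0.43, [281.0, 225.0]), ([0.6632, 0.3271, -0.0021], 0.38, [465.0, 244.0])]
scene post_seat [([0.4733, 0.0744, 0.0742], 0.73, [357.0, 149.0]), ([0.4953, 0.1326, 0.0508], 0.54, [381.0, 165.0]), ([0.5443, 0.3161, 0.003], 0.24, [457.0, 200.0])]
scene pin_grip [([0.5986, -0.1251, 0.0026], 0.74, [266.0, 203.0]), ([0.4396, -0.023, 0.069], 0.59, [318.0, 138.0])]
top eye [([0.6769, -0.0846, 0.0086], 0.65, [346.0, 195.0]), ([0.4801, 0.1002, 0.0535], 0.45, [268.0, 275.0])]
top eye_grip [([0.474, 0.0722, 0.0715], 0.74, [279.0, 278.0]), ([0.656, -0.0852, 0.005], 0.49, [346.0, 204.0])]
top post_seat [([0.4948, 0.1299, 0.0528], 0.49, [255.0, 269.0]), ([0.8006, -0.0568, -0.0004], 0.36, [334.0, 148.0])]
top pin_grip [([0.5964, -0.1217, 0.0029], 0.51, [361.0, 228.0])]
```

The pin is home: eye z≈0.055, pin grip z≈0.069, and TCP height 0.1294 against the expected 0.1293. Releasing, rising, and going over the eye block, which is 103.5 mm along the axis from the current TCP.

Emit:
{"api": "apply_moves", "payload": {"motion": [0.8, 0, 0, 2, 0, 0, 0, 0.2, 0, 0, 2, 0, 0, 0, 0.2, 0, 0, 2, 0, 0, 0, 0.2, 0, 0, 2, 0, 0, 0, 0.2, 0, 0, 15, 0, 0, 0, 0.2, 0, 0, 45, 0, 0, 0, 0.2, 11, 33, 60, 0, 0, 0, 0.2, 23, 65, 60, 0, 0, 0, 0.2, 34, 98, 60, 0, 0, 0, 0.2, 34, 98, 60, 0, 0, 0, 0.2, 34, 98, 60, 0, 0, 0, 0.2, 34, 98, 60, 0, 0, 0]}}

```text
time_s: 12.05
tool_pos: [0.4748, 0.0772, 0.1878]
tcp_rot: [[-0.329, -0.944, 0.0], [-0.944, 0.329, -0.0], [0.0, -0.0, -1.0]]
wrist_force: [-0.3, -0.1, -0.4]
finger_gap: 0.0343
grasp_force: 0.0
```

```bash
python3 - <<'E'
from h import *
o=arm.get_obs();p=np.array(o["tool_pos"]);print(p,o["wrist_force"],o["time_s"],o["finger_gap"])
d=np.array([.3285,.9445,0])
shot("wrist","w5.png");arm.read_camera("scene")
for c in ("wrist","scene"):
  for q in ["eye","eye_grip","pin_grip","post_seat"]:
    print(c,q,[(np.round(r["centre"],4).tolist(),round(r["confidence"],2),proj(c,r["centre"]).round().tolist()[0]) for r in arm.spot_point(c,q)][:3])
b=np.array([p[0],p[1],0])
print("eye block exp: rear bot, rear top, front top",proj("wrist",[b-d*.012+[0,0,.048],b-d*.012+[0,0,.078],b+d*.012+[0,0,.078]]))
print("pin block front/rear top",proj("wrist",[b-d*.095+[0,0,.078],b-d*.117+[0,0,.078]]))
a=cv2.imread("pics/w5.png");g=cv2.cvtColor(a,cv2.COLOR_BGR2GRAY).astype(int)
cv2.imwrite("pics/c5.png",cv2.resize(a[0:400,200:440],None,fx=2,fy=1.5,interpolation=cv2.INTER_CUBIC)[:600])
print([(v,int(g[v,316:326].mean())) for v in range(0,399,4)])
E
```

```text
[0.47477754 0.07717349 0.18780179] [-0.27876286 -0.1068255  -0.41294738] 12.05 0.03427605127397846
wrist eye [([0.4822, 0.0997, 0.0515], 0.77, [321.0, 244.0]), ([0.4742, 0.0769, 0.0692], 0.75, [321.0, 220.0])]
wrist eye_grip [([0.474, 0.0746, 0.0683], 0.67, [320.0, 216.0]), ([0.6413, 0.0468, 0.005], 0.34, [106.0, 218.0])]
wrist pin_grip [([0.4372, -0.0223, 0.0703], 0.75, [326.0, 18.0])]
wrist post_seat [([0.4906, 0.1341, 0.0563], 0.69, [326.0, 295.0])]
scene eye [([0.5738, -0.2577, 0.002], 0.66, [214.0, 191.0]), ([0.4827, 0.1012, 0.0556], 0.54, [368.0, 159.0]), ([0.6764, -0.0872, 0.0052], 0.51, [276.0, 231.0])]
scene eye_grip [([0.6565, -0.0817, 0.0057], 0.56, [280.0, 223.0]), ([0.472, 0.0726, 0.0711], 0.55, [356.0, 150.0])]
scene pin_grip [([0.442, -0.0249, 0.0705], 0.81, [317.0, 138.0]), ([0.5959, -0.1247, 0.0035], 0.65, [267.0, 202.0]), ([0.5461, 0.3179, 0.0036], 0.48, [458.0, 201.0])]
scene post_seat [([0.4945, 0.1333, 0.0513], 0.61, [381.0, 165.0])]
eye block exp: rear bot, rear top, front top [[320.3870193  188.85638046]
 [320.16563346 206.45772413]
 [320.24854913 246.28995567]
[... 503 characters left out ...]
152, 85), (156, 123), (160, 91), (164, 111), (168, 84), (172, 96), (176, 121), (180, 95), (184, 105), (188, 86), (192, 71), (196, 7), (200, 10), (204, 9), (208, 14), (212, 15), (216, 15), (220, 17), (224, 13), (228, 12), (232, 13), (236, 12), (240, 13), (244, 15), (248, 113), (252, 42), (256, 56), (260, 99), (264, 32), (268, 23), (272, 22), (276, 22), (280, 38), (284, 47), (288, 51), (292, 51), (296, 82), (300, 93), (304, 98), (308, 109), (312, 128), (316, 127), (320, 126), (324, 127), (328, 127), (332, 128), (336, 129), (340, 132), (344, 126), (348, 128), (352, 136), (356, 163), (360, 167), (364, 166), (368, 166), (372, 167), (376, 168), (380, 11), (384, 10), (388, 12), (392, 10), (396, 8)]
```

View pics/w5.png

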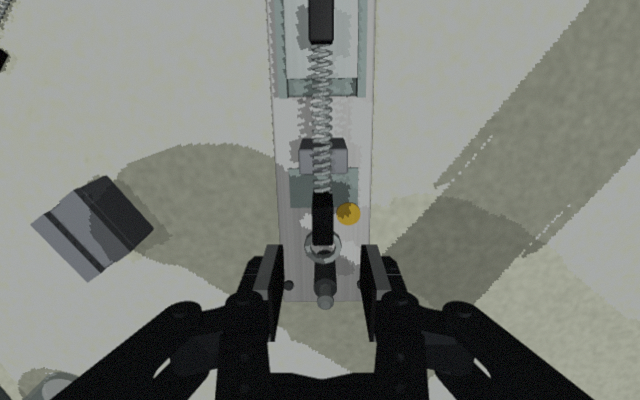

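The picture shows the spring lying level on the rest with the pin block home. The eye block spans rows 195–246 at u≈322, the ring is at (322,246), and the post head is at about (325,300), slightly to the right. I'll measure the post's lateral offset.

```bash
python3 - <<'E'
from h import *
a=cv2.imread("pics/w5.png");g=cv2.cvtColor(a,cv2.COLOR_BGR2GRAY).astype(int)
print("cols 308..340");
for v in list(range(232,262,3))+list(range(274,316,3)): print(v,g[v,306:342].tolist())
o=arm.get_obs();p=np.array(o["tool_pos"]);d=np.array([.3285,.9445,0]);l=np.array([-.9445,.3285,0])
def rel(u,v,z):
    q=unproj("wrist",[[u,v]],z)[0]-[p[0],p[1],0];return (round(q@d*1e3,1),round(q@l*1e3,1))
print("post head?",rel(325,301,.067),"ring",rel(322,246,.057),"block front top",rel(321.7,246.5,.078),"pinblock front",rel(321,42,.078))
for x in (59.5,61.5): print("pred post head",x,proj("wrist",[p[0]+d[0]*x/1e3,p[1]+d[1]*x/1e3,.067]))
for v in (30,60,110,130,240): print(v,g[v,262:300].tolist(),g[v,345:385].tolist())
E
```

```text
cols 308..340
232 [116, 120, 118, 109, 80, 59, 23, 5, 14, 11, 8, 13, 8, 23, 15, 9, 21, 11, 9, 13, 13, 15, 13, 18, 8, 12, 15, 35, 72, 117, 152, 157, 155, 158, 157, 154]
235 [100, 72, 48, 52, 66, 78, 35, 12, 12, 18, 11, 9, 12, 14, 12, 18, 13, 6, 13, 12, 11, 16, 9, 16, 17, 5, 22, 72, 118, 91, 65, 56, 94, 150, 159, 157]
238 [71, 68, 83, 87, 89, 91, 36, 9, 13, 13, 14, 9, 20, 16, 11, 15, 14, 10, 8, 11, 19, 11, 13, 17, 14, 7, 20, 77, 134, 145, 144, 131, 98, 94, 150, 155]
241 [77, 87, 85, 87, 88, 84, 39, 9, 13, 11, 9, 11, 16, 17, 16, 7, 5, 10, 12, 20, 22, 16, 9, 15, 11, 8, 22, 77, 108, 126, 132, 136, 135, 115, 95, 151]
244 [81, 84, 83, 88, 86, 109, 78, 42, 11, 16, 16, 20, 17, 12, 15, 8, 20, 13, 16, 19, 19, 14, 15, 15, 25, 27, 69, 139, 141, 120, 125, 128, 130, 130, 109, 116]
247 [127, 131, 132, 124, 78, 94, 118, 122, 120, 121, 118, 120, 122, 116, 106, 114, 118, 104, 101, 101, 99, 100, 102, 120, 120, 122, 149, 151, 101, 66, 118, 127, 130, 130, 128, 123]
250 [103, 128, 139, 135, 114, 77, 72, 96, 116, 118, 118, 122, 121, 97, 89, 81, 51, 47, 44, 47, 39, 47, 61, 82, 95, 113, 99, 78, 62, 111, 131, 
[... 4439 characters left out ...]
66, 166, 166, 167, 166, 168, 166, 167, 166, 166, 166, 166, 168, 167, 167, 167, 166, 165, 167, 165, 135] [158, 161, 161, 157, 158, 159, 164, 167, 167, 168, 168, 167, 168, 167, 167, 167, 167, 166, 167, 167, 169, 167, 165, 167, 167, 168, 151, 124, 161, 165, 167, 167, 168, 167, 167, 166, 166, 167, 167, 165]
240 [128, 126, 125, 123, 122, 121, 124, 123, 124, 125, 123, 128, 124, 128, 128, 129, 125, 105, 110, 118, 121, 121, 123, 124, 119, 118, 122, 124, 124, 122, 123, 121, 121, 118, 120, 119, 119, 116] [155, 155, 153, 154, 152, 156, 157, 160, 154, 153, 155, 151, 150, 151, 152, 153, 153, 151, 150, 152, 155, 153, 149, 135, 126, 157, 161, 161, 162, 163, 163, 160, 160, 162, 161, 160, 160, 161, 159, 162]
```

The post is 57.3 mm ahead of the TCP and about 1.9 mm to +l relative to the spring line. So the stretch needed is about 33–35 mm, with a 0.65° yaw about the pin. Gripping the eye block now.

Emit:
{"api": "apply_moves", "payload": {"motion": [0.2, 0, 0, -30, 0, 0, 0, 0.2, 0, 0, -52, 0, 0, 0, 0.3, 0, 0, -58, 0, 0, 0, 1, 0, 0, -58, 0, 0, 0, 1, 0, 0, -58, 0, 0, 0, 1, 0, 0, -58, 0, 0, 0, 1, 0, 0, -58, 0, 0, 0], "newtons": 80}}

```text
time_s: 13.25
tool_pos: [0.4752, 0.0778, 0.1303]
tcp_rot: [[-0.328, -0.945, 0.001], [-0.945, 0.328, 0.001], [-0.001, -0.001, -1.0]]
wrist_force: [0.3, -0.1, -1.4]
finger_gap: 0.0104
grasp_force: 79.9
```

```bash
cat > plan.py <<'E'
from h import *
from scipy.spatial.transform import Rotation as Ro
# pose of TCP relative to current grip pose for given stretch (mm), tilt th, yaw ps (deg); pivot at rear bottom edge of pin block
d=np.array([.3285,.9445,0]);z=np.array([0,0,1.]);ax=np.cross(d,z)
def pose(st,th,ps):
    q=lambda s,t:-11*d+Ro.from_rotvec(np.radians(ps)*z).apply(Ro.from_rotvec(np.radians(t)*ax).apply((11+106+s)*d+(8+75)*z))
    r=(Ro.from_rotvec(np.radians(ps)*z)*Ro.from_rotvec(np.radians(th)*ax)).as_rotvec(degrees=True)
    e=-11*d+Ro.from_rotvec(np.radians(ps)*z).apply(Ro.from_rotvec(np.radians(th)*ax).apply((11+130+st)*d+8*z))
    b=-11*d+(117)*d+83*z
    return (q(st,th)-b).round(1).tolist(),r.round(2).tolist(),"eye d %.1f z %.1f"%(e@d,e[2]+46)
E
python3 - <<'E'
from plan import *
o=arm.get_obs();print(o["tool_pos"],o["wrist_force"],o["wrist_torque"],o["finger_gap"])
for a in [(0,3,.0),(0,5,.3),(0,8,.65),(10,8,.65),(20,8,.65),(30,8,.65),(36,8,.65),(35.3,6,.65),(34.7,4,.65),(34.2,2,.65),(33.8,0,.65),(30,0,.65)]: print(a,*pose(*a))
E
```

```text
[0.47518005 0.07778794 0.13028842] [ 0.26879617 -0.09646174 -1.36952038] [0.04686638 0.02814289 0.00807724] 0.010378119818138055
(0, 3, 0.0) [-1.5, -4.3, 6.0] [2.83, -0.99, 0.0] eye d 129.4 z 61.4
(0, 5, 0.3) [-3.1, -7.1, 9.9] [4.73, -1.63, 0.3] eye d 128.8 z 66.3
(0, 8, 0.65) [-5.3, -11.6, 15.5] [7.57, -2.59, 0.65] eye d 127.5 z 73.5
(10, 8, 0.65) [-2.1, -2.2, 16.9] [7.57, -2.59, 0.65] eye d 137.4 z 74.9
(20, 8, 0.65) [1.0, 7.2, 18.3] [7.57, -2.59, 0.65] eye d 147.3 z 76.3
(30, 8, 0.65) [4.2, 16.6, 19.7] [7.57, -2.59, 0.65] eye d 157.2 z 77.7
(36, 8, 0.65) [6.0, 22.2, 20.5] [7.57, -2.59, 0.65] eye d 163.2 z 78.6
(35.3, 6, 0.65) [6.9, 24.9, 15.5] [5.68, -1.94, 0.65] eye d 163.5 z 72.4
(34.7, 4, 0.65) [7.8, 27.5, 10.4] [3.79, -1.29, 0.65] eye d 163.7 z 66.2
(34.2, 2, 0.65) [8.7, 30.0, 5.2] [1.89, -0.65, 0.65] eye d 163.8 z 60.1
(33.8, 0, 0.65) [9.5, 32.5, 0.0] [0.0, 0.0, 0.65] eye d 163.8 z 54.0
(30, 0, 0.65) [8.3, 28.9, 0.0] [0.0, 0.0, 0.65] eye d 160.0 z 54.0
```

Emit:
{"api": "apply_moves", "payload": {"motion": [1, -0.8, -2.1, 3, 1.4, -0.5, 0.1, 1, -1.5, -4.3, 6, 2.83, -0.99, 0.2, 1, -2.2, -5.7, 8, 3.8, -1.3, 0.25, 1, -3.1, -7.1, 9.9, 4.73, -1.63, 0.3, 1, -3.1, -7.1, 9.9, 4.73, -1.63, 0.3]}}

```text
time_s: 13.75
tool_pos: [0.4718, 0.0701, 0.1399]
tcp_rot: [[-0.323, -0.946, 0.029], [-0.942, 0.324, 0.084], [-0.089, -0.001, -0.996]]
wrist_force: [0.6, 0.1, -0.3]
finger_gap: 0.0102
grasp_force: 80.3
```

Emit:
{"api": "apply_moves", "payload": {"motion": [1, -1.1, -2.3, 2.8, 1.4, -0.5, 0.2, 1, -2.2, -4.5, 5.6, 2.84, -0.96, 0.35, 1, -0.6, 0.2, 6.3, 2.84, -0.96, 0.35, 1, 1.0, 4.9, 7.0, 2.84, -0.96, 0.35, 1, 2.5, 9.6, 7.7, 2.84, -0.96, 0.35, 1, 4.1, 14.3, 8.4, 2.84, -0.96, 0.35, 1, 4.1, 14.3, 8.4, 2.84, -0.96, 0.35]}}

```text
time_s: 14.45
tool_pos: [0.4752, 0.0838, 0.1465]
tcp_rot: [[-0.315, -0.948, 0.041], [-0.94, 0.317, 0.128], [-0.134, 0.002, -0.991]]
wrist_force: [-1.3, -8.4, -2.1]
finger_gap: 0.0102
grasp_force: 80.2
```

Emit:
{"api": "apply_moves", "payload": {"motion": [1, 1.6, 4.7, 1.0, 0, 0, 0, 1, 3.2, 9.4, 1.9, 0, 0, 0, 1, 5, 15, 2.8, 0, 0, 0, 1, 5, 15, 2.8, 0, 0, 0, 1, 5, 15, 2.8, 0, 0, 0]}}

```text
time_s: 14.95
tool_pos: [0.4795, 0.0976, 0.1483]
tcp_rot: [[-0.315, -0.948, 0.038], [-0.94, 0.318, 0.125], [-0.131, 0.003, -0.991]]
wrist_force: [-1.1, -11.4, -3.7]
finger_gap: 0.0103
grasp_force: 80.0
```

```bash
python3 - <<'E'
from h import *
o=arm.get_obs();p=np.array(o["tool_pos"]);R=np.array(o["tcp_rot"]);print(p,R.round(4).tolist(),o["wrist_force"],o["wrist_torque"])
e=p+R@[-.024,0,.075];print("eye by kinematics",e)
im=shot("scene","s6.png");shot("top","t6.png")
for c in ("scene","top"):
  for q in ["eye","post_seat","post","pin_grip"]:
    print(c,q,[(np.round(r["centre"],4).tolist(),round(r["confidence"],2),proj(c,r["centre"]).round(1).tolist()[0]) for r in arm.spot_point(c,q)][:3])
P=np.array([.0328*0+.4748+.3285*.0573-.9445*.0021,.0772+.9445*.0573+.3285*.0021]);print("post est",P)
E
```

```text
[0.47954036 0.09760398 0.14829136] [[-0.3153, -0.9482, 0.0385], [-0.9399, 0.3176, 0.1255], [-0.1312, 0.0034, -0.9914]] [ -1.13200238 -11.37989874  -3.71888101] [-4.52540422  0.60162723  0.26685618]
eye by kinematics [0.4899932  0.12957052 0.07708828]
scene eye [([0.6789, -0.0856, 0.0043], 0.69, [276.8, 231.7]), ([0.4898, 0.1329, 0.079], 0.46, [382.0, 154.7])]
scene post_seat []
scene post [([0.4907, 0.1316, 0.0089], 0.6, [379.0, 175.6]), ([0.5448, 0.3182, 0.0015], 0.4, [457.7, 201.0])]
scene pin_grip [([0.594, -0.1221, 0.0037], 0.64, [267.9, 201.2]), ([0.4419, -0.0261, 0.0725], 0.56, [316.2, 137.8])]
top eye [([0.6786, -0.0841, 0.0059], 0.48, [345.3, 194.6])]
top post_seat []
top post []
top pin_grip [([0.5928, -0.1212, 0.0015], 0.74, [360.3, 229.3]), ([0.4378, -0.0201, 0.0691], 0.45, [319.8, 294.8]), ([0.7794, 0.1998, 0.0001], 0.29, [233.0, 154.6])]
post est [0.4916396 0.1320097]
```

Emit:
{"api": "apply_moves", "payload": {"motion": [1, 1, 1.5, 0, 0, 0, 0, 1, 1.6, 2.6, 0, 0, 0, 0, 1, 2, 3.9, -2.5, -0.95, 0.33, 0, 1, 2.5, 5.3, -5, -1.89, 0.65, 0, 1, 2.9, 6.6, -7.5, -2.8, 0.97, 0, 1, 2.9, 6.6, -7.5, -2.8, 0.97, 0]}}

```text
time_s: 16.05
tool_pos: [0.4823, 0.104, 0.1408]
tcp_rot: [[-0.317, -0.948, 0.021], [-0.945, 0.318, 0.075], [-0.078, 0.004, -0.997]]
wrist_force: [-2.8, -11.2, -1.6]
finger_gap: 0.0103
grasp_force: 80.2
```

```bash
cat > st.py <<'E'
from h import *
o=arm.get_obs();p=np.array(o["tool_pos"]);R=np.array(o["tcp_rot"])
print(p,np.round(o["wrist_force"],1),np.round(o["wrist_torque"],2),"eye",(p+R@[-.024,0,.075]).round(4),"tilt",np.degrees(np.arcsin(-R[2,0])),o["time_s"])
E
python3 st.py
```

```text
[0.48229992 0.10403097 0.14075472] [ -2.8 -11.2  -1.6] [-4.57  1.08  0.12] eye [0.4915 0.1324 0.0679] tilt 4.482242796441064 16.05
```

No upward force with the eye's underside already below the head top. Lowering on.

Emit:
{"api": "apply_moves", "payload": {"motion": [1, 0.4, 1.2, -2.5, -0.95, 0.33, 0, 1, 0.8, 2.5, -5, -1.89, 0.65, 0, 1, 1.2, 3.7, -7.5, -2.8, 0.97, 0, 1, 1.2, 3.7, -7.5, -2.8, 0.97, 0]}}

```text
time_s: 16.45
tool_pos: [0.4836, 0.1078, 0.1337]
tcp_rot: [[-0.318, -0.948, 0.004], [-0.948, 0.318, 0.027], [-0.027, 0.004, -1.0]]
wrist_force: [-2.7, -10.7, 0.3]
finger_gap: 0.0098
grasp_force: 80.3
```

```bash
python3 st.py
```

```text
[0.48364013 0.10777824 0.13371667] [ -2.7 -10.7   0.3] [-4.32  1.11  0.13] eye [0.4916 0.1325 0.0594] tilt 1.5321446388217494 16.45
```

Emit:
{"api": "apply_moves", "payload": {"motion": [1, 0.3, 1, -2.5, -0.75, 0.26, 0, 1, 0.6, 1.9, -4.5, -1.4, 0.5, 0, 1, 0.6, 1.9, -5, -1.4, 0.5, 0, 1, 0.6, 1.9, -5, -1.4, 0.5, 0]}}

```text
time_s: 16.85
tool_pos: [0.4845, 0.1096, 0.1297]
tcp_rot: [[-0.318, -0.948, -0.003], [-0.948, 0.318, 0.003], [-0.002, 0.004, -1.0]]
wrist_force: [-3.5, -11.0, 2.9]
finger_gap: 0.0099
grasp_force: 80.7
```

```bash
python3 st.py
```

```text
[0.48448942 0.10959778 0.12969481] [ -3.5 -11.    2.9] [-4.38  1.39  0.01] eye [0.4919 0.1326 0.0547] tilt 0.10515091865776832 16.85
```

The eye is at z≈0.0547, in the neck band. Easing back along the axis should transfer the pull to the post.

Emit:
{"api": "apply_moves", "payload": {"motion": [1, -0.5, -1.4, 0, 0, 0, 0, 1, -1, -2.8, 0, 0, 0, 0, 1, -1.5, -4.2, 0, 0, 0, 0, 1, -2, -5.7, 0, 0, 0, 0, 1, -2, -5.7, 0, 0, 0, 0]}}

```text
time_s: 17.35
tool_pos: [0.4832, 0.106, 0.1301]
tcp_rot: [[-0.318, -0.948, 0.0], [-0.948, 0.318, 0.009], [-0.009, 0.002, -1.0]]
wrist_force: [-0.6, -3.1, 0.4]
finger_gap: 0.0105
grasp_force: 80.4
```

```bash
python3 st.py
```

```text
[0.48320781 0.10598766 0.13007103] [-0.6 -3.1  0.4] [-1.96  0.54  0.05] eye [0.4909 0.1294 0.0553] tilt 0.4871587671277272 17.35
```

The pull dropped from 11.5 to 3 N after only 3.8 mm, so the ring bears on the neck. Releasing and rising.

Emit:
{"api": "apply_moves", "payload": {"motion": [0.8, -0.5, -1.5, 0, 0, 0, 0, 0.3, -0.5, -1.5, 0, 0, 0, 0, 0.2, -0.5, -1.5, 0, 0, 0, 0, 0.2, -0.5, -1.5, 0, 0, 0, 0, 0.2, -0.5, -1.5, 15, 0, 0, 0, 0.2, -0.5, -1.5, 50, 0, 0, 0, 0.2, -10, -30, 100, 0, 0, 0, 0.2, -10, -30, 130, 0, 0, 0, 0.2, -10, -30, 130, 0, 0, 0, 0.2, -10, -30, 130, 0, 0, 0]}}

```text
time_s: 18.35
tool_pos: [0.4738, 0.0764, 0.2625]
tcp_rot: [[-0.318, -0.948, 0.005], [-0.948, 0.318, 0.012], [-0.013, -0.0, -1.0]]
wrist_force: [-0.1, -0.0, -0.7]
finger_gap: 0.0343
grasp_force: 0.0
```

```bash
python3 - <<'E'
from h import *
o=arm.get_obs();print(o["tool_pos"],o["time_s"],o["wrist_force"])
for c in ("wrist","scene","top"):
  shot(c,c+"9.png")
  for q in ["eye","eye_grip","pin_grip","post_seat"]:
    print(c,q,[(np.round(r["centre"],4).tolist(),round(r["confidence"],2),proj(c,r["centre"]).round().tolist()[0]) for r in arm.spot_point(c,q)][:3])
E
```

```text
[0.47377791 0.07636708 0.26245078] 18.35 [-0.08574224 -0.023313   -0.67329438]
wrist eye [([0.4886, 0.1281, 0.0555], 0.69, [322.0, 236.0]), ([0.682, -0.0852, 0.0087], 0.66, [34.0, 65.0])]
wrist eye_grip [([0.4817, 0.1069, 0.0726], 0.83, [322.0, 221.0]), ([0.6596, -0.0851, 0.0078], 0.81, [55.0, 56.0])]
wrist pin_grip [([0.4397, -0.0147, 0.0732], 0.76, [324.0, 44.0])]
wrist post_seat [([0.4901, 0.1332, 0.0536], 0.68, [323.0, 241.0])]
scene eye [([0.4914, 0.1318, 0.0568], 0.51, [381.0, 162.0]), ([0.6799, -0.0857, 0.007], 0.44, [277.0, 231.0])]
scene eye_grip [([0.4827, 0.1029, 0.0767], 0.62, [369.0, 152.0]), ([0.656, -0.0845, 0.0055], 0.57, [279.0, 223.0]), ([0.4664, 0.053, 0.0003], 0.19, [347.0, 168.0])]
scene pin_grip [([0.4433, -0.0229, 0.0727], 0.6, [317.0, 138.0]), ([0.5956, -0.1217, 0.0025], 0.5, [268.0, 202.0])]
scene post_seat [([0.4917, 0.1328, 0.0527], 0.6, [381.0, 163.0]), ([0.667, 0.3302, -0.0019], 0.25, [466.0, 245.0])]
top eye [([0.675, -0.0847, 0.0088], 0.58, [346.0, 196.0])]
top eye_grip [([0.6515, -0.0845, 0.0046], 0.68, [345.0, 205.0])]
top pin_grip [([0.5957, -0.1204, 0.0027], 0.76, [360.0, 228.0]), ([0.4416, -0.0177, 0.0724], 0.5, [319.0, 293.0])]
top post_seat []
```

The eye stays at the post seat. The pin block reads slightly high (z≈0.073 against 0.070), so I'll check its seating by gently touching its top with the closed fingertips; home means contact at TCP z≈0.1506.

```bash
python3 - <<'E'
from h import *
a=cv2.imread("pics/wrist9.png");g=cv2.cvtColor(a,cv2.COLOR_BGR2GRAY).astype(int)
print([(v,int(g[v,319:328].mean())) for v in range(0,80,2)])
for v in (30,44,56): print(v,g[v,300:345].tolist())
d=np.array([.318,.948,0])
for P in ([.439,-.0224,0],[.4395,-.021,0]):
  for dz in (0,.003): print([proj("wrist",np.array(P)+d*s+[0,0,zz+dz]).round(1)[0].tolist() for s,zz in ((-.011,.046),(-.011,.078),(.011,.078))])
E
```

```text
[(0, 161), (2, 160), (4, 161), (6, 161), (8, 160), (10, 161), (12, 161), (14, 161), (16, 158), (18, 28), (20, 44), (22, 44), (24, 43), (26, 46), (28, 44), (30, 45), (32, 46), (34, 45), (36, 45), (38, 44), (40, 46), (42, 46), (44, 44), (46, 44), (48, 45), (50, 45), (52, 12), (54, 99), (56, 111), (58, 107), (60, 121), (62, 119), (64, 118), (66, 109), (68, 135), (70, 116), (72, 110), (74, 97), (76, 127), (78, 107)]
30 [155, 157, 155, 157, 157, 130, 108, 106, 109, 105, 109, 108, 107, 103, 59, 27, 32, 38, 43, 42, 41, 45, 44, 50, 47, 46, 44, 47, 45, 49, 47, 37, 90, 149, 148, 147, 147, 146, 146, 150, 160, 156, 157, 160, 162]
44 [157, 155, 156, 154, 121, 106, 107, 106, 104, 108, 106, 109, 109, 105, 63, 33, 40, 42, 44, 44, 42, 46, 43, 47, 43, 47, 47, 45, 53, 52, 43, 29, 95, 147, 147, 147, 147, 146, 146, 146, 147, 148, 146, 149, 152]
56 [156, 154, 155, 158, 158, 151, 156, 155, 158, 159, 156, 125, 116, 110, 104, 86, 91, 89, 81, 72, 72, 82, 110, 118, 127, 133, 146, 147, 149, 149, 151, 151, 150, 146, 145, 146, 147, 145, 145, 147, 146, 150, 146, 149, 151]
[[322.1, 19.1], [322.2, 13.0], [322.2, 49.3]]
[[322.1, 18.6], [322.2, 12.3], [322.2, 49.1]]
[[322.0, 21.3], [322.1, 15.5], [322.1, 51.6]]
[[322.0, 20.8], [322.1, 14.8], [322.1, 51.5]]
```

Emit:
{"api": "apply_moves", "payload": {"motion": [1, -17, -48, 0, 0, 0, 0, 1, -34, -97, 0, 0, 0, 0, 1, -34, -97, -40, 0, 0, 0, 1, -34, -97, -85, 0, 0, 0, 1, -34, -97, -103, 0, 0, 0, 1, -34, -97, -107, 0, 0, 0, 1, -34, -97, -108, 0, 0, 0, 1, -34, -97, -108, 0, 0, 0], "newtons": 20}}

```text
time_s: 19.9
tool_pos: [0.4402, -0.0205, 0.1539]
tcp_rot: [[-0.317, -0.948, 0.004], [-0.948, 0.317, 0.011], [-0.011, -0.0, -1.0]]
wrist_force: [0.8, 0.2, 0.2]
finger_gap: 0.0002
grasp_force: 0.0
```

Emit:
{"api": "apply_moves", "payload": {"motion": [1, 0, 0, -1, 0, 0, 0, 1, 0, 0, -2, 0, 0, 0, 1, 0, 0, -3, 0, 0, 0, 1, 0, 0, -3, 0, 0, 0]}}

```text
time_s: 20.3
tool_pos: [0.44, -0.0206, 0.1507]
tcp_rot: [[-0.317, -0.948, 0.004], [-0.948, 0.317, 0.01], [-0.011, -0.0, -1.0]]
wrist_force: [-1.2, 0.8, 4.9]
finger_gap: -0.0001
grasp_force: 2.5
```

Emit:
{"api": "apply_moves", "payload": {"motion": [1, 0, 0, -0.7, 0, 0, 0, 1, 0, 0, -1.4, 0, 0, 0, 1, 0, 0, -1.4, 0, 0, 0]}}

```text
time_s: 20.6
tool_pos: [0.4403, -0.0207, 0.1506]
tcp_rot: [[-0.317, -0.948, 0.005], [-0.948, 0.317, 0.01], [-0.011, -0.001, -1.0]]
wrist_force: [-3.2, 1.7, 12.2]
finger_gap: 0.0001
grasp_force: 5.8
```

The contact is solid at exactly the home height (0.1506), so the pin is fully down. Retreating.

Emit:
{"api": "apply_moves", "payload": {"motion": [1, 0, 0, 10, 0, 0, 0, 1, 0, 0, 50, 0, 0, 0, 1, 0, 0, 100, 0, 0, 0, 1, 0, 0, 130, 0, 0, 0, 1, 0, 0, 130, 0, 0, 0, 1, 0, 0, 130, 0, 0, 0, 1, 0, 0, 130, 0, 0, 0]}}

```text
time_s: 21.3
tool_pos: [0.4391, -0.0207, 0.2767]
tcp_rot: [[-0.318, -0.948, -0.001], [-0.948, 0.318, 0.01], [-0.009, 0.004, -1.0]]
wrist_force: [0.3, 0.0, -0.4]
finger_gap: -0.0004
grasp_force: 0.0
```

```bash
python3 - <<'E'
from h import *
o=arm.get_obs();print(o["tool_pos"],o["time_s"],o["wrist_force"])
arm.read_camera("scene")
for q in ["eye","eye_grip","pin_grip"]: print(q,[(np.round(r["centre"],4).tolist(),round(r["confidence"],2)) for r in arm.spot_point("scene",q)][:3])
print(arm.hand_in())
E
```

```text
[ 0.43914114 -0.02065769  0.27671503] 21.3 [ 0.27585993  0.01213561 -0.40493674]
eye [([0.4938, 0.1297, 0.0573], 0.63), ([0.4918, 0.1323, 0.0523], 0.59), ([0.6782, -0.0872, 0.0081], 0.41)]
eye_grip [([0.4813, 0.101, 0.074], 0.48)]
pin_grip [([0.4452, -0.0214, 0.0695], 0.74), ([0.5973, -0.1265, 0.004], 0.45)]
the job is handed in; nothing more can be done
None
```

The spring is refitted and the job handed in at about 21 s: the pin is fully down in the anchor hole, the eye sits on the post's neck below its head, and the arm is clear; the hand-in returned no verdict.

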